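# Fit the light shield and hold the eight-well strip up for the inspection camera

### The job

Push the loose metal light shield all the way down onto the upright lens barrel of the inspection camera and let go of it. Then take the strip with the eight wells out of the rack and hold it still in the air for the camera: right way up and level, centred over the shield's mouth with its underside 50 mm above the shield's upper rim, and its length parallel to the long sides of the camera's case. Finish while still holding it there in the gripper, and leave the other strips in the rack and everything else where it stands.

Things in the scene. Friction and masses are not known exactly. Their poses are not given: they have to be found in the camera images.
- reader: Upward-looking inspection camera, fixed: white case 120 mm (its x) by 180 mm (its y, the long sides), flat top 55 mm above the table. From the middle of the top rises a dark round lens barrel, 40 mm in diameter and 40 mm tall (top at z = 95 mm, edge chamfered 3.5 mm). The shield seats on the case's top. Origin on the barrel's axis at table height, z up.
- shield: Light shield: aluminium tube open at both ends, outside diameter 52 mm, bore 43 mm (1.5 mm clearance all round on the barrel), 60 mm tall, 90 to 170 g, standing upright and loose on the table; it can go on with either end down. Origin at the centre of its lower end, z along its axis. Fully home, its upper rim is 115 mm above the table.
- strip8: The strip with eight wells: white plastic bar 84 mm long (its x), 14 mm wide (its y), 16 mm tall, a row of eight dark wells 6.5 mm across in its top, 20 to 45 g. It lies loose in any one of the rack's three lanes, free to lift straight up. Origin at the centre of its underside (22 mm above the table while in the rack), z up.
- strip4: Another strip, to be left: white plastic, 84 by 14 mm and 26 mm tall, four wells 10.5 mm across in its top; in another lane. Origin at the centre of its underside.
- strip_handle: Another strip, to be left: white plastic, 84 by 14 mm and 12 mm tall, no wells, with a 10 mm round post rising 22 mm from its middle; in another lane. Origin at the centre of its underside.
- rack: Grey strip rack, fixed: base plate 110 (its x) by 200 mm (its y), 8 mm thick; across it two bars 30 mm high, 12 mm thick, at x = +36 and -36 mm. Three lanes along x at y = -65, 0, 65 mm: slots 17 mm wide, 8 mm deep in the bars, so a strip bridges them with 60 mm of its length free between. End stops 26 mm high beyond the strips' ends. Origin: centre of underside.
- bottle_a: Bystander: glass reagent bottle with blue cap, 66 mm diameter, 130 mm tall, origin at its foot.
- bottle_b: Bystander: a second bottle of the same kind, origin at its foot.
- vial: Bystander: small amber vial with white cap, 28 mm diameter, 50 mm tall, origin at its foot.
- jar: Bystander: white jar with black cap, 50 mm diameter, 60 mm tall, origin at its foot.
- beaker: Bystander: glass beaker, 60 mm diameter, 70 mm tall, origin at its foot.
Things that resemble listed ones, but are neither listed nor needed, are in the scene too. Leave any red or yellow look-alike of the shield alone.

How it is judged (in metres and radians):
On the way, in this order (a step that is already met when the one before it is completed fails the run):
1. the light shield is fully home on the lens barrel and let go (horizontal distance between shield and reader below 0.004 m and z of shield in the frame of reader between 0.05 and 0.058 m and angle between shield's own z axis and vertical below 0.06 rad and contact force between the fingers and shield below 0.2 N), for 0.2 s.
2. the eight-well strip is in the gripper, clear above the rack (z of strip8 in the frame of rack above 0.045 m and contact force between the fingers and strip8 above 1 N), for 0.1 s.
At the end, for the whole second after the job is handed in: Shield home, untouched (3 mm high, 4 mm off axis, 0.06 rad tilt at most). Eight-well strip held still by the fingers alone: level within 0.12 rad, parallel within 0.15 rad, within 12 mm of the barrel axis, underside 38 to 62 mm above the rim. Other strips in the rack, moved under 20 mm (all of step 1 and horizontal distance between strip8 and reader below 0.012 m and z of strip8 in the frame of reader between 0.153 and 0.177 m and angle between strip8's own z axis and vertical below 0.12 rad and angle between the x axis of strip8 and the y axis of reader, either way round below 0.15 rad and contact force between the fingers and strip8 above 1 N and contact force between strip8 and shield below 0.05 N and contact force between the arm and shield below 0.2 N and linear speed of strip8 below 0.02 m/s and angular speed of strip8 below 0.2 rad/s and z of each of strip4, strip_handle in the frame of rack below 0.026 m and distance of each of strip4, strip_handle from where it was at the start of the episode below 0.02 m); the arm keeps its last pose, push and grip.
It fails at once if a bystander is pushed away or knocked over (distance of any of bottle_a, bottle_b, vial, jar, beaker from where it was at the start of the episode above 0.03 m or angle between any of bottle_a, bottle_b, vial, jar, beaker's own z axis and vertical above 0.5 rad).
It fails at once if another strip is pulled out of the rack (z of any of strip4, strip_handle in the frame of rack above 0.04 m).
It also fails if it takes over 64 s, if anything falls off the work surface, if the arm or the gripper's body presses on something with over 40 N, if the wrist force passes 120 N, or if a joint passes its speed limit or range.

### The arm

A 7-joint arm with a two-finger parallel gripper is mounted at the origin on the work surface. World frame = base frame: x ahead of the robot, y to its left, z up, the work surface at z = 0. Lengths are in mm, angles in rad, forces in N, time in s.
With the tool pointing down it reaches from about 350 to 900 mm from the base axis. Payload 8.1 kg.
Tool frame: the origin (TCP) lies between the finger pads; the fingertips stand manip.tip_extent ahead of it and the grasp point (between the pads) lies 3 mm ahead of it (manip.tip_extent is the distance from the TCP to the fingertips, in mm); z points along the fingers, y is the line along which they close (so a half turn about z gives the same grasp; the last joint's range is limited). The gripper opens to 92 mm and grips with 3 to 60 N. Pads are 19 mm wide; open, the fingers measure 130 mm over their backs; the gripper's body (75 mm by 190 mm) begins 47 mm behind the grasp point.
Start: joints at [1.138, 0.434, 0.025, 1.573, -0.012, 1.134, -0.075], TCP at [202.385, -591.338, 248.742] pointing down, gripper open.
Joint ranges: [-2.62, 2.62], [-0.44, 2.09], [-1.27, 1.32], [0.08, 2.57], [-1.32, 4.46], [0.12, 2], [-2.74, 2.74]. Speed limits (rad/s): [2.22, 2.22, 3.01, 3.01, 3.14, 3.14, 3.14].

### API

Orientations are given as a unit quaternion [w, x, y, z].
In Python, from bench import readout, camera, ticket, manip gives the robot as it stands.
- The arm moves only by the tool apply_moves, never from a script. Its argument "plan" is a list of rows, each a list of 3 entries, a list of its own where there are three numbers: the turn, a rotation vector about the world's x, y, z in units of 180 degrees (1.0 is 180 degrees), then the shift along the world's x, y, z in units of 0.3 m (1.0 is 0.3 m), then the finger opening in mm, from 0 to 91.8. In form: [[[ax, ay, az], [dx, dy, dz], gripper], ...]. A call has exactly 10 rows; each row is the pose to reach, as a shift and turn from the pose commanded when the call began, turning the shorter way round; what a row does not reach only later rows make up. A row lasts 1/8 s, in which the tool goes at most 62.5 mm and 10.7 degrees, less where a joint would pass 70% of its speed; a pose out of reach is approached as far as the arm can. A call with a number of a shift or a turn outside -1 to 1 is refused whole. A call with a gripper value outside its range is refused whole. The fingers move at their own pace and stop on an object; "force" is the grip in N (left out, the last holds). Time passes only in rows, so rows that repeat a pose let the fingers close, or fill a call up. It gives the time, the measured TCP pose, the force, the opening and the grip force at its end, in the units of the state.
- readout.state(): the state, without advancing time (a new reading comes with each control period).
- camera(name): name is "scene" or "top" or "wrist"; returns a dict with "pixels" (384x512x3 uint8, red, green, blue), "z_map" (384x512 float32, mm along the optical axis (not along the pixel's ray), 0 where there is no reading), "mtx" (3x3 intrinsics, pixels), "rvec" (rotation vector, rad) and "tvec" (3), from world to camera coordinates, as OpenCV has them; the wrist camera has in their place "T_tool_cam" (4x4, takes a point from camera to tool coordinates, whose origin is the TCP and whose axes are the flange's). Camera axes: x right, y down, z forward; pixel columns grow to the right and rows downward; lengths in mm; the calibration is good to about 2 mm. A picture is of the moment at which its call begins: read the wrist's pose just before it.
- ticket.job_done(): hands the job in; it is judged then, once.
The state is a dict: "time": time; "q": joint angles; "qvel": joint speeds; "joint_torque": joint torques, N m; "eef_pos": TCP position; "ee_rot": TCP orientation; "wrist_force": force on the tool from outside, world axes, zero at the start; "moment": the same for the moment, N m; "opening": opening from 0.0 (shut) to 1.0 (fully open); "gripper_force": force on a finger pad.
Only numpy, scipy, OpenCV 4.12 (cv2) and the standard library are available. Lean on these libraries where they do the work, as an engineer would, in place of code of your own. Each camera call takes 0.05 s, during which the arm holds its last target. There are 200 camera calls.

## Working session

There is one attempt and no reset: what is moved stays moved. The work goes in short steps, Python scripts to look and compute and a tool call to move; the robot and the scene stay as the last step left them, time stands still between calls to the robot, and variables do not carry over. Pictures are saved under pics/ and viewed, at most 10 in all, crops included, and the job is handed in when it is done.

Besides the shell and the picture viewer there is one more tool, called after "Call:" by a JSON object that holds its "name" and its "arguments". apply_moves: Moves the arm, as the interface text tells. Shifts and turns lie within -1 to 1; 1 stands for 0.3 m of shift or 180 degrees of turn. Its arguments: {"type":"object","properties":{"plan":{"type":"array","items":{"type":"array"}},"force":{"type":"number"}},"required":["plan"]}

```bash
mkdir -p pics; cat > h.py <<'E'
import numpy as np,cv2
from bench import readout,camera,ticket,manip
def cam(n):
    c=camera(n); c['K']=np.array(c['mtx'],float)
    if 'rvec' in c:
        c['R']=cv2.Rodrigues(np.array(c['rvec'],float))[0]; c['t']=np.array(c['tvec'],float).ravel()
    return c
def cloud(c):
    z=c['z_map'];v,u=np.mgrid[:z.shape[0],:z.shape[1]];K=c['K']
    p=np.stack([(u-K[0,2])/K[0,0]*z,(v-K[1,2])/K[1,1]*z,z],-1)
    return (p-c['t'])@c['R']
def ray(c,uv,z):
    d=np.linalg.inv(c['K'])@np.array([uv[0],uv[1],1.]);d=c['R'].T@d;o=-c['R'].T@c['t']
    return o+d*(z-o[2])/d[2]
E
python3 - <<'E'
from h import *
print(manip.tip_extent,readout.state())
for n in ['top','scene']:
    c=cam(n);np.savez('/tmp/'+n,**c)
    cv2.imwrite(f'pics/{n}0.png',c['pixels'][...,::-1])
    print(n,-c['R'].T@c['t'],c['R'][2])
E
```

```text
22.0 {'time': 0.0, 'q': array([ 1.13837099,  0.43520592,  0.0249677 ,  1.57410537, -0.01161372,
        1.13401448, -0.07507598]), 'qvel': array([ 1.18234809e-04, -1.21549244e-03, -8.87757358e-04,  7.44900668e-05,
        9.22157691e-04, -2.68016037e-04,  6.38133542e-05]), 'joint_torque': array([-2.00026861e-04, -6.67843366e+01,  9.84950624e-01, -3.14462149e+01,
       -6.05840608e-02,  4.27591510e-02,  1.16046112e-04]), 'eef_pos': array([ 202.22021353, -590.86522318,  247.95229384]), 'ee_rot': array([-7.70068537e-04,  9.86436235e-01,  1.64142999e-01, -1.93500470e-04]), 'wrist_force': array([-0.63570455,  0.22583852,  0.37912137]), 'moment': array([-0.02300744, -0.00271173, -0.05262849]), 'gripper_force': 0.0, 'opening': 0.9991049462339453}
top [ 385.3823704   -34.92938603 1010.39062432] [ 0.19527882 -0.00474495 -0.98073629]
scene [1156.52109144   52.07620017  784.02226086] [-0.6427595  -0.09907072 -0.75963492]
```

View pics/top0.png

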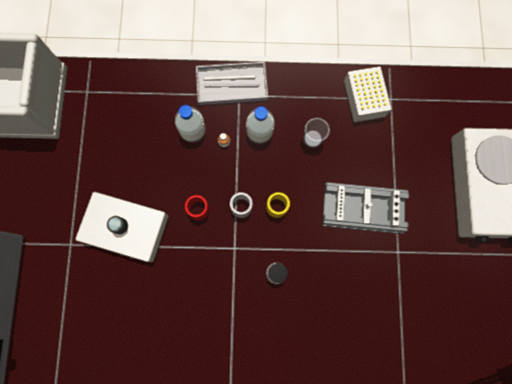

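View pics/scene0.png

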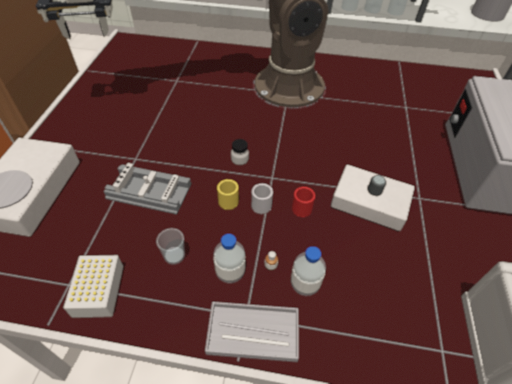

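The top view shows the reader at about (122,227), with the barrel top at (117,225). The shield is at (241,205), between the red (196,207) and yellow (278,205) rings. The rack is at (366,208), with a finely dotted strip (probably strip8) at (340,203), the post strip at (367,205) and the other well strip at (396,208). The scene view agrees.

```bash
python3 - <<'E'
from h import *
def load(n): return dict(np.load(f'/tmp/{n}.npz'))
def rect(P): 
    r=cv2.minAreaRect(P.astype(np.float32)); return [np.round(x,1) for x in r]+[np.round(cv2.boxPoints(r)).tolist()]
for n in ['top','scene']:
    c=load(n);P=cloud(c);px=c['pixels'].astype(int);Z=P[...,2];ok=c['z_map']>0
    hsv=cv2.cvtColor(c['pixels'],cv2.COLOR_RGB2HSV)
    def sel(u0,v0,r,z0,z1):
        m=ok&(Z>z0)&(Z<z1);w=np.zeros_like(m);w[v0-r:v0+r+1,u0-r:u0+r+1]=1
        return m&w
    C={'top':dict(reader=(122,227,55),shield=(241,205,18),rack=(366,208,48)),'scene':dict(reader=(373,196,48),shield=(262,198,19),rack=(148,187,45))}[n]
    u,v,r=C['reader'];m=sel(u,v,r,50,60);print(n,'case top',m.sum(),np.median(Z[m]),rect(P[m][:,:2]))
    m=sel(u,v,r,88,105);print(' barrel',m.sum(),np.median(Z[m]),rect(P[m][:,:2]),cv2.minEnclosingCircle(P[m][:,:2].astype(np.float32)))
    u,v,r=C['shield'];m=sel(u,v,r,54,68);print(' shield rim',m.sum(),np.median(Z[m]),cv2.minEnclosingCircle(P[m][:,:2].astype(np.float32)))
    u,v,r=C['rack'];m=sel(u,v,r,4,70);print(' rack',m.sum(),rect(P[m][:,:2]))
    b=(hsv[...,2]>170)&(hsv[...,1]<40)
    for z0,z1 in((34.5,41),(44,54)):
        m=sel(u,v,r,z0,z1)&b;k,l,s,_=cv2.connectedComponentsWithStats(m.astype(np.uint8))
        for i in range(1,k):
            if s[i,4]>15: print('  strip',z0,s[i],P[l==i].mean(0).round(1),rect(P[l==i][:,:2])[:3])
c=load('top');cv2.imwrite('pics/rack.png',cv2.resize(c['pixels'][170:245,310:420,::-1],None,fx=7,fy=7,interpolation=cv2.INTER_CUBIC))
E
```

```text
top case top 3577 54.52808020873649 [array([491.5, 266.8]), array([180.5, 119.7]), np.float64(75.0), [[410.0, 195.0], [526.0, 164.0], [573.0, 339.0], [457.0, 369.0]]]
 barrel 248 94.20061457736122 [array([491.7, 266.8]), array([37.6, 37.9]), np.float64(35.9), [[465.0, 271.0], [488.0, 240.0], [518.0, 262.0], [496.0, 293.0]]] ((491.7175598144531, 267.02862548828125), 19.82933235168457)
 shield rim 129 59.15306717453318 ((550.9545288085938, -13.140667915344238), 25.902843475341797)
 rack 3569 [array([ 560. , -325.5]), array([226.8, 233.7]), np.float64(88.7), [[441.0, -436.0], [674.0, -441.0], [679.0, -215.0], [446.0, -210.0]]]
  strip 34.5 [337 186   7  34 162] [ 561.4 -252.5   37.7] [array([ 561.9, -253.1]), array([14.4, 82.1]), np.float64(84.8)]
  strip 44 [394 190   5   5  21] [ 587.7 -384.8   48.2] [array([ 588.1, -385. ]), array([10.5,  9.6]), np.float64(89.4)]
  strip 44 [393 197   6  21  80] [ 551.6 -382.1   47.4] [array([ 552.3, -382.4]), array([13.1, 47.1]), np.float64(87.7)]
  strip 44 [393 220   5   5  22] [ 515.6 -379.4   47. ] [array([ 515.9, -379.6]), array([9.7, 9.8]), np
[... 429 characters left out ...]
6786929 ((553.154052734375, -12.41310977935791), 26.66132164001465)
 rack 2751 [array([ 574.7, -311.1]), array([341.9, 225.4]), np.float64(15.8), [[379.0, -249.0], [441.0, -466.0], [770.0, -373.0], [708.0, -156.0]]]
  strip 34.5 [162 175  16  25  98] [ 566.1 -253.    37.6] [array([ 563.9, -253.4]), array([14.5, 83.7]), np.float64(85.2)]
  strip 44 [124 163   8   9  32] [ 526.2 -380.    47.8] [array([ 525.9, -379.4]), array([14.3, 29.3]), np.float64(84.1)]
  strip 44 [117 178   6   4  17] [ 571.1 -382.9   47.9] [array([ 570.3, -382.7]), array([12.8, 10.4]), np.float64(60.8)]
  strip 44 [114 183   6   4  20] [ 589.3 -385.5   47.3] [array([ 589.1, -385.2]), array([10.7, 13.3]), np.float64(4.0)]
```

View pics/rack.png

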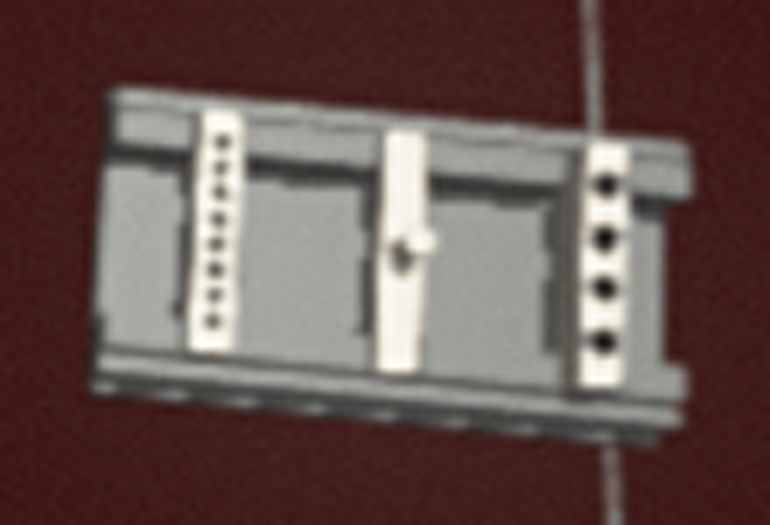

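The crop confirms that the eight small wells are in the left strip (the lane at world y ≈ -253), the post is in the middle and the four wells are on the right. The measured sizes match the given ones. Next I'll find the bottles and look-alikes near the shield to choose the grasp direction.

```bash
python3 - <<'E'
from h import *
c=dict(np.load('/tmp/top.npz'));P=cloud(c);Z=P[...,2];hsv=cv2.cvtColor(c['pixels'],cv2.COLOR_RGB2HSV).astype(int)
for n,(h0,h1),z in [('blue caps',(105,130),(100,145)),('yellow',(22,35),(40,70)),('red',(0,4),(45,70))]:
    m=(hsv[...,0]>=h0)&(hsv[...,0]<=h1)&(hsv[...,1]>140)&(Z>z[0])&(Z<z[1])
    k,l,s,_=cv2.connectedComponentsWithStats(m.astype(np.uint8))
    for i in range(1,k):
        if s[i,4]>20:
            q=P[l==i];print(n,s[i],cv2.minEnclosingCircle(q[:,:2].astype(np.float32)),q[:,2].max())
E
```

```text
blue caps [179 105  13  14 137] ((748.9140014648438, 117.83486938476562), 15.823752403259277) 133.74413486768637
blue caps [255 107  12  13 130] ((749.2139892578125, -55.28969955444336), 15.084447860717773) 133.0939535951775
yellow [267 193  22  23 164] ((553.1610107421875, -100.68663787841797), 25.66855812072754) 63.394536728061645
red [185 195  22  23 162] ((542.5675659179688, 92.26959991455078), 26.43720817565918) 62.50524693695941
```

Call:
{"name": "apply_moves", "arguments": {"plan": [[[0,0,0.04],[0.1,0.16,0],91.8],[[0,0,0.09],[0.2,0.33,0],91.8],[[0,0,0.14],[0.3,0.5,0],91.8],[[0,0,0.19],[0.4,0.66,0],91.8],[[0,0,0.24],[0.5,0.83,0],91.8],[[0,0,0.29],[0.6,1.0,0],91.8],[[0,0,0.34],[0.6,1.0,0],91.8],[[0,0,0.395],[0.6,1.0,0],91.8],[[0,0,0.395],[0.6,1.0,0],91.8],[[0,0,0.395],[0.6,1.0,0],91.8]], "force": 25}}

```text
time: 1.35
eef_pos: [382.2, -291.5, 248.6]
ee_rot: [-0.0, 0.709, 0.705, 0.0]
wrist_force: [0.2, 0.4, -0.6]
opening: 0.998
gripper_force: 0.0
```

Call:
{"name": "apply_moves", "arguments": {"plan": [[[0,0,0],[0.1,0.16,0],91.8],[[0,0,0],[0.2,0.33,0],91.8],[[0,0,0],[0.3,0.5,0],91.8],[[0,0,0],[0.4,0.66,0],91.8],[[0,0,0],[0.5,0.8,0],91.8],[[0,0,0],[0.565,0.928,0],91.8],[[0,0,0],[0.565,0.928,0],91.8],[[0,0,0],[0.565,0.928,0],91.8],[[0,0,0],[0.565,0.928,0],91.8],[[0,0,0],[0.565,0.928,0],91.8]]}}

```text
time: 2.6
eef_pos: [551.6, -14.1, 248.8]
ee_rot: [0.0, 0.708, 0.706, -0.0]
wrist_force: [-0.3, -1.0, 0.3]
opening: 1.0
gripper_force: 0.0
```

```bash
cat >> h.py <<'E'
from scipy.spatial.transform import Rotation as Ro
def wrist():
    s=readout.state();q=np.array(s['ee_rot']);R=Ro.from_quat(q[[1,2,3,0]]).as_matrix()
    c=cam('wrist');T=np.array(c['T_tool_cam'],float)
    M=R@T[:3,:3];o=R@T[:3,3]+s['eef_pos'];c['R']=M.T;c['t']=-M.T@o
    return c,s
E
python3 - <<'E'
from h import *
c,s=wrist();cv2.imwrite('pics/w1.png',c['pixels'][...,::-1]);P=cloud(c);Z=P[...,2]
print(s['eef_pos'],-c['R'].T@c['t'])
m=(c['z_map']>0)&(Z>54)&(Z<67)&(np.hypot(P[...,0]-552,P[...,1]+13)<45)
print(m.sum(),np.median(Z[m]),cv2.minEnclosingCircle(P[m][:,:2].astype(np.float32)))
E
```

```text
[551.61546762 -14.10655325 248.82219136] [552.22143657  68.20487404 386.39713854]
805 61.12963491351633 ((552.1022338867188, -14.713623046875), 25.890478134155273)
```

View pics/w1.png

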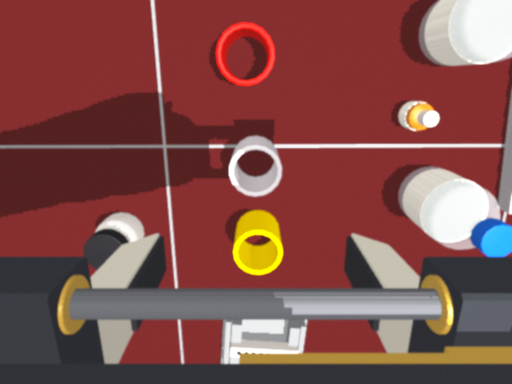

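The wrist view shows the shield at (255,165), between red (245,53) and yellow (258,240). It measures (552.1,-14.7) with its rim at 61 mm and radius 25.9, so I descend and grip.

Call:
{"name": "apply_moves", "arguments": {"plan": [[[0,0,0],[0,0,-0.15],91.8],[[0,0,0],[0,0,-0.3],91.8],[[0,0,0],[0,0,-0.45],91.8],[[0,0,0],[0,0,-0.57],91.8],[[0,0,0],[0,0,-0.66],91.8],[[0,0,0],[0,0,-0.66],91.8],[[0,0,0],[0,0,-0.66],91.8],[[0,0,0],[0,0,-0.66],45],[[0,0,0],[0,0,-0.66],45],[[0,0,0],[0,0,-0.66],45]]}}

```text
time: 3.9
eef_pos: [552.2, -13.0, 51.3]
ee_rot: [0.0, 0.707, 0.707, 0.0]
wrist_force: [-0.5, -0.2, -0.0]
opening: 0.727
gripper_force: 0.0
```

Call:
{"name": "apply_moves", "arguments": {"plan": [[[0,0,0],[0,0,0],45],[[0,0,0],[0,0,0],45],[[0,0,0],[0,0,0],45],[[0,0,0],[0,0,0],45],[[0,0,0],[0,0,0.1],45],[[0,0,0],[0,0,0.2],45],[[0,0,0],[0,0,0.3],45],[[0,0,0],[0,0,0.4],45],[[0,0,0],[0,0,0.4],45],[[0,0,0],[0,0,0.4],45]]}}

```text
time: 5.15
eef_pos: [551.3, -13.1, 169.8]
ee_rot: [-0.0, 0.707, 0.707, -0.001]
wrist_force: [0.5, 0.5, -2.1]
opening: 0.559
gripper_force: 25.0
```

Call:
{"name": "apply_moves", "arguments": {"plan": [[[0,0,0],[-0.02,0.1,0],45],[[0,0,0],[-0.05,0.25,0],45],[[0,0,0],[-0.08,0.4,0],45],[[0,0,0],[-0.11,0.55,0],45],[[0,0,0],[-0.14,0.7,0],45],[[0,0,0],[-0.17,0.82,0],45],[[0,0,0],[-0.19,0.9,0],45],[[0,0,0],[-0.197,0.932,0],45],[[0,0,0],[-0.197,0.932,0],45],[[0,0,0],[-0.197,0.932,0],45]]}}

```text
time: 6.4
eef_pos: [493.2, 265.0, 170.3]
ee_rot: [0.0, 0.708, 0.706, -0.001]
wrist_force: [-0.1, -0.0, -2.4]
opening: 0.56
gripper_force: 25.0
```

```bash
python3 - <<'E'
from h import *
print(readout.state()['eef_pos'],readout.state()['gripper_force'])
a=[]
for n in ['scene','top']:
    c=cam(n);np.savez('/tmp/b'+n,**c)
    p=np.array([493,267,110.]);h=c['K']@(c['R']@p+c['t']);u,v=(h[:2]/h[2]).astype(int);print(n,u,v)
    im=c['pixels'][max(v-40,0):v+40,max(u-53,0):u+53,::-1]
    a.append(cv2.resize(im,(400,300),interpolation=cv2.INTER_CUBIC))
c,s=wrist();np.savez('/tmp/bw',**c);a.append(cv2.resize(c['pixels'][...,::-1],(400,300)))
a.append(a[0]*0)
cv2.imwrite('pics/b.png',np.vstack([np.hstack(a[:2]),np.hstack(a[2:])]))
E
```

```text
[493.24289889 265.03548228 170.26230548] 24.999660411849618
scene 380 175
top 111 222
```

View pics/b.png

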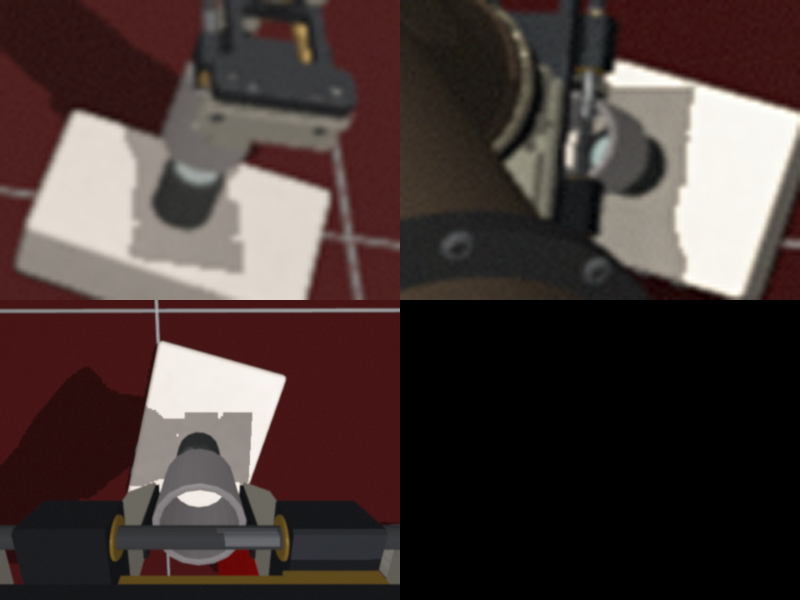

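All three views show the shield over the barrel. I'll check the offset along y using the walls of both tubes that face the wrist camera.

```bash
python3 - <<'E'
from h import *
from scipy.optimize import least_squares
c=dict(np.load('/tmp/bw.npz'));P=cloud(c);Z=P[...,2];v=np.arange(384)[:,None]+0*Z
D=np.hypot(P[...,0]-493,P[...,1]-266)
def fit(m,r):
    q=P[m];f=least_squares(lambda p:np.hypot(q[:,0]-p[0],q[:,1]-p[1])-r,[493,266],loss='soft_l1');return m.sum(),f.x.round(2),np.std(f.fun).round(2),q[:,2].min().round(),q[:,2].max().round()
print('barrel',fit((c['z_map']>0)&(Z>60)&(Z<90)&(D<30)&(P[...,1]>266),20))
print('shield',fit((c['z_map']>0)&(Z>125)&(Z<174)&(D<34)&(D>22.5)&(P[...,1]>276),26))
m=(c['z_map']>0)&(Z>176)&(Z<183)&(D<34);print('rim',m.sum(),fit(m&(D>19),23.9))
c=dict(np.load('/tmp/bscene.npz'));P=cloud(c);Z=P[...,2];D=np.hypot(P[...,0]-493,P[...,1]-266);ok=c['z_map']>0
print('S barrel',fit(ok&(Z>60)&(Z<90)&(D<30),20)); print('S shield',fit(ok&(Z>125)&(Z<174)&(D<30)&(P[...,1]>268),26))
E
```

```text
barrel (np.int64(546), array([492.71, 264.91]), np.float64(0.19), np.float64(60.0), np.float64(90.0))
shield (np.int64(2675), array([493.44, 262.67]), np.float64(0.21), np.float64(125.0), np.float64(174.0))
rim 3654 (np.int64(3619), array([493.45, 264.33]), np.float64(2.52), np.float64(176.0), np.float64(183.0))
S barrel (np.int64(138), array([492.61, 267.44]), np.float64(0.92), np.float64(60.0), np.float64(90.0))
S shield (np.int64(30), array([493.49, 264.25]), np.float64(0.78), np.float64(126.0), np.float64(144.0))
```

The shield is about 0.8 mm too far in +x and 2.4 mm short in y, so I correct that and lower it partway.

Call:
{"name": "apply_moves", "arguments": {"plan": [[[0,0,0],[-0.0027,0.008,0],45],[[0,0,0],[-0.0027,0.008,-0.02],45],[[0,0,0],[-0.0027,0.008,-0.04],45],[[0,0,0],[-0.0027,0.008,-0.06],45],[[0,0,0],[-0.0027,0.008,-0.075],45],[[0,0,0],[-0.0027,0.008,-0.09],45],[[0,0,0],[-0.0027,0.008,-0.105],45],[[0,0,0],[-0.0027,0.008,-0.12],45],[[0,0,0],[-0.0027,0.008,-0.12],45],[[0,0,0],[-0.0027,0.008,-0.12],45]]}}

```text
time: 7.8
eef_pos: [491.9, 268.9, 134.7]
ee_rot: [0.0, 0.707, 0.707, -0.0]
wrist_force: [0.4, -0.0, -3.0]
opening: 0.557
gripper_force: 25.0
```

Call:
{"name": "apply_moves", "arguments": {"plan": [[[0,0,0],[0,0,-0.015],45],[[0,0,0],[0,0,-0.03],45],[[0,0,0],[0,0,-0.045],45],[[0,0,0],[0,0,-0.06],45],[[0,0,0],[0,0,-0.07],45],[[0,0,0],[0,0,-0.08],45],[[0,0,0],[0,0,-0.088],45],[[0,0,0],[0,0,-0.095],45],[[0,0,0],[0,0,-0.098],45],[[0,0,0],[0,0,-0.098],45]]}}

```text
time: 9.05
eef_pos: [492.1, 268.9, 105.8]
ee_rot: [0.0, 0.707, 0.707, -0.0]
wrist_force: [-0.8, -3.4, 5.4]
opening: 0.562
gripper_force: 25.0
```

The force on the tool changed from -3 N to +5.4 N at the expected height, so it is seated. I release, rise and check.

Call:
{"name": "apply_moves", "arguments": {"plan": [[[0,0,0],[0,0,0],80],[[0,0,0],[0,0,0],80],[[0,0,0],[0,0,0],80],[[0,0,0],[0,0,0],80],[[0,0,0],[0,0,0.1],80],[[0,0,0],[0,0,0.25],80],[[0,0,0],[0,0,0.4],80],[[0,0,0],[0,0,0.5],80],[[0,0,0],[0,0,0.5],80],[[0,0,0],[0,0,0.5],80]]}}

```text
time: 10.3
eef_pos: [491.7, 268.7, 254.7]
ee_rot: [0.0, 0.707, 0.707, -0.0]
wrist_force: [0.2, 0.0, -0.6]
opening: 0.873
gripper_force: 0.0
```

```bash
python3 - <<'E'
from h import *
c,s=wrist();P=cloud(c);Z=P[...,2];D=np.hypot(P[...,0]-492,P[...,1]-267);ok=c['z_map']>0
m=ok&(Z>100)&(Z<135)&(D<38)&(D>15)
r=m&(Z>np.percentile(Z[m],60)-4)
print(s['eef_pos'],m.sum(),np.median(Z[m&(Z>110)]),Z[m].max(),cv2.minEnclosingCircle(P[m&(Z>111)][:,:2].astype(np.float32)))
m2=ok&(Z>50)&(Z<60)&(D<110)
print('case',np.median(Z[m2]),[np.round(x,1) for x in cv2.minAreaRect(P[m2][:,:2].astype(np.float32))])
cv2.imwrite('pics/home.png',c['pixels'][...,::-1])
E
```

```text
[491.73282363 268.7419553  254.70681145] 1407 116.14162086233921 118.57310170212955 ((492.2110290527344, 266.69586181640625), 26.044260025024414)
case 56.47185994948178 [array([492.7, 265.7]), array([179.2, 119.9]), np.float64(75.0)]
```

View pics/home.png

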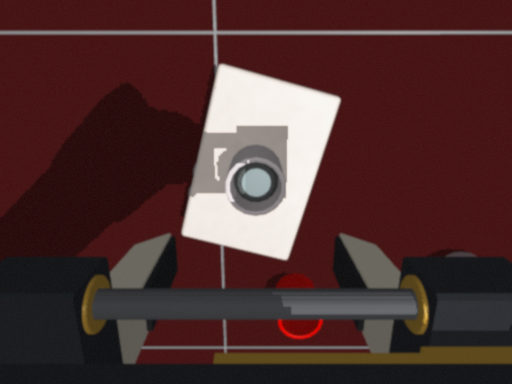

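The shield is home: its rim is 59.7 mm above the case top and on the axis, shown at (256,182) around the lens. Now I go to the strip.

Call:
{"name": "apply_moves", "arguments": {"plan": [[[0,0,-0.05],[0.02,-0.12,0],60],[[0,0,-0.1],[0.05,-0.3,0],60],[[0,0,-0.15],[0.08,-0.5,0],60],[[0,0,-0.2],[0.1,-0.7,0],60],[[0,0,-0.25],[0.12,-0.85,0],60],[[0,0,-0.3],[0.14,-1.0,0],60],[[0,0,-0.35],[0.14,-1.0,0],60],[[0,0,-0.4],[0.14,-1.0,0],60],[[0,0,-0.46],[0.14,-1.0,0],60],[[0,0,-0.528],[0.14,-1.0,0],60]]}}

```text
time: 11.6
eef_pos: [533.3, -31.0, 254.0]
ee_rot: [0.0, 0.999, -0.034, -0.001]
wrist_force: [0.6, 0.9, -0.5]
opening: 0.655
gripper_force: 0.0
```

Call:
{"name": "apply_moves", "arguments": {"plan": [[[0,0,0],[0.01,-0.1,0],46],[[0,0,0],[0.03,-0.25,0],46],[[0,0,0],[0.05,-0.4,0],46],[[0,0,0],[0.08,-0.55,0],46],[[0,0,0],[0.095,-0.68,0],46],[[0,0,0],[0.095,-0.74,0],46],[[0,0,0],[0.095,-0.74,0],46],[[0,0,0],[0.095,-0.74,0],46],[[0,0,0],[0.095,-0.74,0],46],[[0,0,0],[0.095,-0.74,0],46]]}}

```text
time: 12.85
eef_pos: [562.7, -251.8, 255.6]
ee_rot: [-0.0, 1.0, -0.03, 0.0]
wrist_force: [0.6, 0.0, 0.6]
opening: 0.501
gripper_force: 0.0
```

```bash
python3 - <<'E'
from h import *
c,s=wrist();P=cloud(c);Z=P[...,2];ok=c['z_map']>0;hsv=cv2.cvtColor(c['pixels'],cv2.COLOR_RGB2HSV)
print(s['eef_pos'],s['ee_rot'],s['q'])
m=ok&(Z>34)&(Z<44)&(abs(P[...,0]-562)<60)&(abs(P[...,1]+253)<22)
r=cv2.minAreaRect(P[m][:,:2].astype(np.float32));print(m.sum(),np.median(Z[m]),P[m].mean(0),r)
cv2.imwrite('pics/ws.png',c['pixels'][...,::-1])
E
```

```text
[ 562.69083955 -251.82268007  255.56185211] [-9.83066506e-05  9.99557754e-01 -2.97365454e-02  1.55544153e-04] [ 0.36759193  0.41771359 -0.047823    1.58147147  0.02101259  1.14267422
 -1.31512294]
1039 39.56255726426299 [ 565.01832129 -255.49004894   39.54871578] ((563.5582275390625, -255.3756103515625), (13.982046127319336, 83.56401824951172), 85.71285247802734)
```

View pics/ws.png

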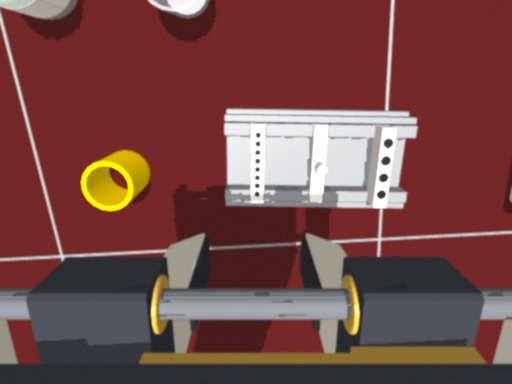

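The wrist view shows strip8 (eight wells) at (257,163), the post at (320,165) and strip4 at (383,165). The strip measures (563.6,-255.4) at -4.3° from the wrist, against -253 in y from the fixed cameras. I lower partway and measure again.

Call:
{"name": "apply_moves", "arguments": {"plan": [[[0,0,-0.007],[0,-0.005,-0.1],46],[[0,0,-0.007],[0,-0.005,-0.25],46],[[0,0,-0.007],[0,-0.005,-0.4],46],[[0,0,-0.007],[0,-0.005,-0.5],46],[[0,0,-0.007],[0,-0.005,-0.55],46],[[0,0,-0.007],[0,-0.005,-0.55],46],[[0,0,-0.007],[0,-0.005,-0.55],46],[[0,0,-0.007],[0,-0.005,-0.55],46],[[0,0,-0.007],[0,-0.005,-0.55],46],[[0,0,-0.007],[0,-0.005,-0.55],46]]}}

```text
time: 14.15
eef_pos: [562.6, -254.5, 90.7]
ee_rot: [0.0, 0.999, -0.042, 0.0]
wrist_force: [0.3, 0.4, -0.2]
opening: 0.501
gripper_force: 0.0
```

```bash
python3 - <<'E'
from h import *
for k in range(2):
    c,s=wrist();P=cloud(c);Z=P[...,2];ok=c['z_map']>0
    print(s['eef_pos'],s['ee_rot'])
    m=ok&(Z>34)&(Z<44)&(abs(P[...,0]-562)<60)&(abs(P[...,1]+253)<20)
    r=cv2.minAreaRect(P[m][:,:2].astype(np.float32));print(m.sum(),np.median(Z[m]),P[m].mean(0),r)
c=cam('scene');p=c['K']@(c['R']@[562,-253,50]+c['t']);u,v=(p[:2]/p[2]).astype(int)
im=c['pixels'][v-45:v+45,u-60:u+60,::-1]
cv2.imwrite('pics/d.png',np.hstack([cv2.resize(im,(400,300),interpolation=cv2.INTER_CUBIC),cv2.resize(cam('wrist')['pixels'][...,::-1],(400,300))]))
E
```

```text
[ 562.62276634 -254.53566611   90.72205247] [ 1.15992212e-04  9.99137448e-01 -4.15244266e-02  2.60210188e-04]
3009 39.591498561963235 [ 566.7851123  -255.65903862   39.56667419] ((563.7802734375, -255.27366638183594), (13.567438125610352, 82.96424102783203), 85.70265197753906)
[ 562.56158935 -254.46381666   90.61029497] [ 7.60874764e-05  9.99138992e-01 -4.14878236e-02  1.72885732e-04]
3020 39.648318484035734 [ 567.0100191  -255.66216694   39.61424164] ((563.5994262695312, -255.3120880126953), (13.916088104248047, 83.45611572265625), 85.29007720947266)
```

View pics/d.png

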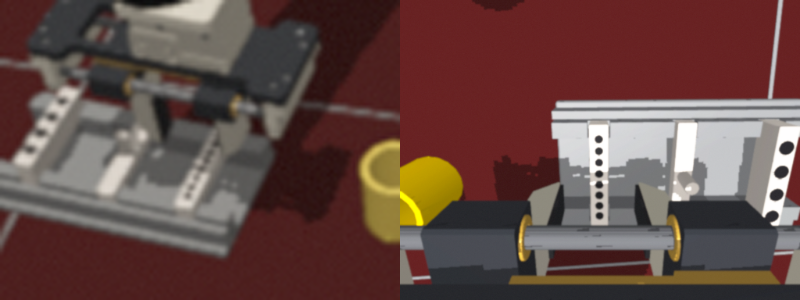

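The fingers straddle strip8, which lies centred between them at (599,175) in the right half. I go down and grip.

Call:
{"name": "apply_moves", "arguments": {"plan": [[[0,0,0],[0,0,-0.06],46],[[0,0,0],[0,0,-0.12],46],[[0,0,0],[0,0,-0.16],46],[[0,0,0],[0,0,-0.183],46],[[0,0,0],[0,0,-0.183],46],[[0,0,0],[0,0,-0.183],46],[[0,0,0],[0,0,-0.183],8],[[0,0,0],[0,0,-0.183],8],[[0,0,0],[0,0,-0.183],8],[[0,0,0],[0,0,-0.183],8]], "force": 15}}

```text
time: 15.6
eef_pos: [562.5, -254.4, 35.5]
ee_rot: [0.0, 0.999, -0.041, 0.0]
wrist_force: [0.1, 0.7, 0.6]
opening: 0.151
gripper_force: 15.0
```

Call:
{"name": "apply_moves", "arguments": {"plan": [[[0,0,0],[0,0,0],8],[[0,0,0],[0,0,0],8],[[0,0,0],[0,0,0],8],[[0,0,0],[0,0,0.03],8],[[0,0,0],[0,0,0.08],8],[[0,0,0],[0,0,0.15],8],[[0,0,0],[0,0,0.25],8],[[0,0,0],[0,0,0.4],8],[[0,0,0],[0,0,0.5],8],[[0,0,0],[0,0,0.55],8]]}}

```text
time: 16.85
eef_pos: [563.2, -254.7, 203.3]
ee_rot: [0.001, 0.999, -0.042, 0.002]
wrist_force: [0.6, -0.9, -0.1]
opening: 0.149
gripper_force: 15.0
```

The strip is held (opening 13.7 mm, 15 N). I carry it to the camera, turning +80°.

Call:
{"name": "apply_moves", "arguments": {"plan": [[[0,0,0.03],[-0.01,0.08,0],8],[[0,0,0.07],[-0.03,0.2,0],8],[[0,0,0.12],[-0.05,0.35,0],8],[[0,0,0.17],[-0.07,0.5,0],8],[[0,0,0.22],[-0.09,0.65,0],8],[[0,0,0.27],[-0.11,0.8,0],8],[[0,0,0.32],[-0.13,0.9,0],8],[[0,0,0.37],[-0.14,1.0,0],8],[[0,0,0.41],[-0.14,1.0,0],8],[[0,0,0.443],[-0.14,1.0,0],8]]}}

```text
time: 18.1
eef_pos: [520.0, 46.0, 200.2]
ee_rot: [-0.0, 0.792, 0.611, -0.0]
wrist_force: [-0.1, -0.3, -0.8]
opening: 0.153
gripper_force: 15.0
```

Call:
{"name": "apply_moves", "arguments": {"plan": [[[0,0,0],[-0.01,0.08,0],8],[[0,0,0],[-0.03,0.2,0],8],[[0,0,0],[-0.05,0.35,0],8],[[0,0,0],[-0.07,0.5,0],8],[[0,0,0],[-0.08,0.6,0],8],[[0,0,0],[-0.09,0.68,0],8],[[0,0,0],[-0.095,0.734,-0.03],8],[[0,0,0],[-0.095,0.734,-0.073],8],[[0,0,0],[-0.095,0.734,-0.073],8],[[0,0,0],[-0.095,0.734,-0.073],8]]}}

```text
time: 19.35
eef_pos: [492.3, 264.5, 178.3]
ee_rot: [0.0, 0.794, 0.608, -0.0]
wrist_force: [0.2, 0.0, 0.5]
opening: 0.152
gripper_force: 15.0
```

```bash
python3 - <<'E'
from h import *
s=readout.state();print(s['eef_pos'],s['ee_rot'],s['gripper_force'],s['opening'])
a=[]
for n in ['scene','top']:
    c=cam(n);np.savez('/tmp/f'+n,**c)
    p=c['K']@(c['R']@[492,267,150]+c['t']);u,v=(p[:2]/p[2]).astype(int)
    a.append(cv2.resize(c['pixels'][max(v-45,0):v+45,max(u-60,0):u+60,::-1],(400,300),interpolation=cv2.INTER_CUBIC))
c,s=wrist();np.savez('/tmp/fw',**c);a+=[cv2.resize(c['pixels'][...,::-1],(400,300)),a[0]*0]
P=cloud(c);Z=P[...,2]
m=(c['z_map']>0)&(Z>170)&(Z<195)&(np.hypot(P[...,0]-492,P[...,1]-267)<60)
q=P[m];print(m.sum(),np.median(Z[m]),[np.round(x,1) for x in cv2.minAreaRect(q[:,:2].astype(np.float32))])
cv2.imwrite('pics/f.png',np.vstack([np.hstack(a[:2]),np.hstack(a[2:])]))
E
```

```text
[492.28352361 264.47751049 178.27803534] [ 2.20040894e-04  7.93917424e-01  6.08025410e-01 -4.19165817e-04] 14.990947991609573 0.1515400241366309
5978 182.78154365402114 [array([490.2, 266. ]), array([83. , 45.7]), np.float64(56.9)]
```

View pics/f.png

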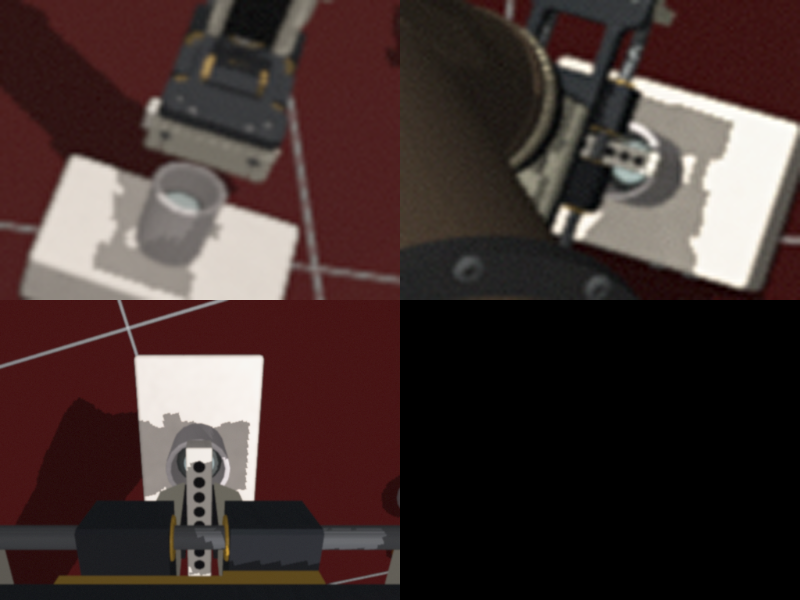

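The wrist view shows the strip at (199,510), level and parallel to the case above the mouth. Next I check its centre, tilt and heading.

```bash
python3 - <<'E'
from h import *
c=dict(np.load('/tmp/fw.npz'));P=cloud(c);Z=P[...,2];ok=c['z_map']>0
e=np.array([np.cos(np.radians(75)),np.sin(np.radians(75))]);n=np.array([-e[1],e[0]])
d=P[...,:2]-[492.3,266.8];L=d@e;W=d@n
m=ok&(Z>165)&(Z<195)&(abs(W)<9)&(abs(L)<60)
w=m&(Z>178)
b=(L//8);print([(int(k*8),int((w&(b==k)).sum()),round(float(np.median(Z[w&(b==k)])),1),round(float(np.median(W[w&(b==k)])),1)) for k in range(-7,8) if (w&(b==k)).sum()>5])
print('ends',np.percentile(L[w],[0.5,99.5]))
r=ok&(Z>111)&(Z<120)&(np.hypot(*np.moveaxis(d,-1,0))<32);print('rim',np.median(Z[r]),cv2.minEnclosingCircle(P[r][:,:2].astype(np.float32)))
E
```

```text
[(-48, 157, 182.7, -1.3), (-40, 406, 182.9, -1.1), (-32, 421, 183.0, -1.3), (-24, 28, 183.5, -0.7), (-8, 458, 182.9, -1.4), (0, 718, 183.1, -0.1), (8, 586, 183.0, -0.5), (16, 570, 182.9, -1.0), (24, 585, 182.9, -1.0), (32, 680, 182.7, -1.4)]
ends [-42.5256052   39.32859926]
rim 116.14549637820775 ((492.4386291503906, 266.99786376953125), 25.88430404663086)
```

The strip is level, parallel, within 2 mm of the axis and about 51 mm above the rim. The shield is still home.

```bash
python3 -c "
from h import *
s=readout.state();print(s['time'],s['gripper_force'],abs(s['qvel']).max());print(ticket.job_done())"
```

```text
19.5 14.991057068109512 0.003354312695757242
the job is handed in; nothing more can be done
None
```

I handed the job in at 19.5 s: the shield is fully down on the barrel and released, and the eight-well strip is held level over it, within 2 mm of centre, parallel to the case's long sides and about 51 mm above the rim; I did not re-check the other strips or bystanders at the end, and the hand-in returned no verdict.

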